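# Put each vessel's own lid on it

## Robot

A 6-joint arm with a two-finger parallel gripper is mounted at the origin on a cart in front of the work surface, level with it; the furniture and walls round the work are solid. World frame = base frame: x ahead of the robot, y to its left, z up, the work surface at z = 0. Lengths are in m, angles in rad, forces in N, time in s.
With the tool pointing down it reaches from about 0.225 to 0.875 m from the base axis. Payload 3.4 kg.
Tool frame: the origin (TCP) lies midway between the tips of the shut fingers; the grasp point (between the pads) lies 19 mm behind it; z points along the fingers, y is the line along which they close (so a half turn about z gives the same grasp; the last joint's range is limited). The gripper opens to 85 mm and grips with 20 to 120 N. Pads are 22 mm wide; open, the fingers measure 114 mm over their backs; the gripper's body (76 mm by 85 mm) begins 54 mm behind the grasp point. The pads swing forward as they close: fully open they stand 13 mm farther back than shut.
Start: joints at [-1.321, 0.276, 1.505, -0, 1.361, -0.121], TCP at [0.208, -0.536, 0.231] pointing down, gripper open.
Joint ranges: [-2.89, 2.89], [-0.75, 2.08], [0.22, 2.7], [-1.18, 4.32], [0.11, 2.71], [-2.7, 2.7]. Speed limits (rad/s): [2.57, 2.57, 3.14, 3.14, 3.14, 3.14].

## Interface

Orientations are given as a unit quaternion [w, x, y, z].
In Python, from rig import * gives the robot as it stands.
- The arm moves only by the tool apply_moves, never from a script. Its argument "steps" is one flat list of numbers, 4 for each row, row after row: the shift along the world's x, y, z in cm, then the turn about the world's z in degrees. A call has 1 to 8 rows; each row is the pose to reach, as a shift and turn from the pose commanded when the call began; what a row does not reach only later rows make up. A row lasts 1/12 s, in which the tool goes at most 41.7 mm and 7.16 degrees, less where a joint would pass 70% of its speed; a pose out of reach is approached as far as the arm can. A call with a gripper value outside its range is refused whole. "jaw" is the closure in counts, from 0 (fully open) to 255 (shut), set as the call begins (left out, the last holds). The fingers move at their own pace and stop on an object; "newtons" is the grip in N (left out, the last holds). Time passes only in rows, so rows that repeat a pose let the fingers close. It gives the time, the measured TCP pose, the force, the opening and the grip force at its end, in the units of the state.
- get_state(): the state, without advancing time (a new reading comes with each control period).
- get_image(name): name is "scene" or "top" or "wrist"; returns the picture (480x640x3 uint8, red, green, blue); there is no depth.
- calibration(name): a dict with "fx", "fy", "cx", "cy" (pixels), "xyz" and "rotation" of the camera in the world. Camera axes: x right, y up, looking along -z (the intrinsics and any distortion apply to the point x, -y, -z); pixel columns grow to the right and rows downward; lengths in m; the calibration is good to about 2 mm. A picture is of the moment at which its call begins: read the wrist's pose just before it. calibration takes no time and is no camera call; for the wrist camera it gives the pose at the moment of the call.
- sign_off(): hands the job in; it is judged then, once.
The state is a dict: "clock": time; "qpos": joint angles; "qd": joint speeds; "effort": joint torques, N m; "position": TCP position; "ee_rot": TCP orientation; "contact_force": force on the tool from outside, world axes, zero at the start; "moment": the same for the moment, N m; "width": finger opening in m; "gripper_force": force on a finger pad.
Only numpy, scipy, OpenCV 4.12 (cv2) and the standard library are available. Lean on these libraries where they do the work, as an engineer would, in place of code of your own. Each camera call takes 0.05 s, during which the arm holds its last target. There are 200 camera calls.

## Task

The large lid that belongs on the ceramic bowl has been put on the glass beaker by mistake, while the beaker's own small lid lies on the sloping lid stand. Cover each vessel with its own lid, the large one on the bowl and the small one on the beaker, set down gently so that each sits fully seated and level on its rim. Leave the bowl, the beaker and everything else standing where they are, without knocking anything.

Things in the scene. Friction and masses are not known exactly. Their poses are not given: they have to be found in the camera images.
- large_lid: Lid of the bowl: plain aluminium disc (flange) 152 dia x 5 thick, under it a locating plug 118 dia x 8 deep, on top an upright black bar grip 46 long (x), 16 wide (y), 36 high; 220 g. At first it lies loose and level on the beaker, the plug (wider than the beaker's mouth) lying on the rim. Origin: centre of the plug's underside, z up through the grip
- large_lid_grip (a point): Centre of the large lid's bar grip at the height to hold it: on the lid's axis, 23 mm above the flange's top face (28 mm above the flange's underside, 13 mm below the top of the bar). x runs along the bar, y across its 16 mm width, z up along the lid's axis
- large_lid_seat (a point): Centre of the underside of the large lid's flange, the face that must rest on the bowl's rim; 28 mm below the grip point; axes as the grip's
- small_lid: Lid of the beaker: plain aluminium disc (flange) 112 dia x 5 thick, under it a locating plug 78 dia x 8 deep, on top an upright black bar grip 46 long (x), 16 wide (y), 36 high; 120 g. At first on the stand's sloping board, plug flat on the board, tilted 30 degrees, grip leaning to the robot; two pegs at its low edge hold it. Origin: centre of the plug's underside
- small_lid_grip (a point): Centre of the small lid's bar grip at the height to hold it: on the lid's axis, 23 mm above the flange's top face (28 mm above its underside). x runs along the bar (at the start up the slope of the board, away from the robot), y across its 16 mm width (level), z along the lid's axis, out of the board
- small_lid_seat (a point): Centre of the underside of the small lid's flange, the face that must rest on the beaker's rim; 28 mm below the grip point; axes as the grip's
- bowl: Cream straight-sided ceramic bowl, open, 142 mm in diameter and 112 mm high, 0.6 kg, standing free on the worktop. Origin: centre of its underside, z up
- bowl_rim (a point): Centre of the bowl's mouth, level with the top of its rim (112 mm above the worktop), z up. The mouth is 126 mm wide inside, the rim 8 mm thick
- beaker: Clear glass beaker, open, 100 mm in diameter over its rim (107 with the spout) and 123 mm high, 0.16 kg, standing free on the worktop. Origin: near the centre of its underside, z up
- beaker_rim (a point): Centre of the beaker's mouth, level with the top of its rim (123 mm above the worktop), z up. The mouth is about 86 mm wide inside, the rim 7 mm thick
- lid_stand: White lid stand, fixed: a board 130 x 126 mm sloping at 30 degrees, low edge on its -x side (towards the robot), 20 mm high in front, 85 mm behind; two steel pegs, 8 dia, stand 19 mm out of the board near the low edge. Origin: on the worktop under the board's centre, z up; the board's face is 52 mm above it
- wash_bottle: Bystander: a milky white plastic bottle with an open screw neck, 67 dia x 187 high, standing behind the bowl; leave it standing where it is. Origin: centre of its underside
- spatula: Bystander: a teal spatula standing in a small clear tube, 23 dia x 109 high, at the left side of the bowl; leave it standing where it is. Origin: centre of its underside
- tube: Bystander: a small clear vial with an orange cap, 30 dia x 74 high, standing in front of the bowl; leave it standing where it is. Origin: centre of its underside
- conical_flask: Bystander: a clear glass conical flask, 83 dia at the foot x 166 high, standing behind the beaker; leave it standing where it is. Origin: centre of its underside
- dropper_bottle: Bystander: a small amber dropper bottle with a black top, 30 dia x 94 high, standing in front of the beaker; leave it standing where it is. Origin: centre of its underside
- measuring_cylinder: Bystander: a slim clear measuring cylinder on a hexagonal foot, 56 across the foot x 186 high, standing behind the lid stand; leave it standing where it is. Origin: centre of its underside
- stopper: Bystander: a black rubber stopper, 32 dia x 24 high, in front of the lid stand; leave it standing where it is. Origin: centre of its underside

How it is judged:
By the outcome, as a careful person would: the job done as asked, in the order asked, and still so for the second after the job is handed in, with the robot touching nothing.
It also fails if it takes over 64 s, if anything falls off the work surface, if the arm or the gripper's body presses on something with over 40 N, if the wrist force passes 120 N, or if a joint passes its speed limit or range.

## Working session

There is one attempt and no reset: what is moved stays moved. The work goes in short steps, Python scripts to look and compute and a tool call to move; the robot and the scene stay as the last step left them, time stands still between calls to the robot, and variables do not carry over. Pictures are saved under pics/ and viewed, at most 10 in all, crops included, and the job is handed in when it is done.

Besides the shell and the picture viewer there is one more tool, called after "Emit:" as name(argument=value, ...), one argument or row to a line, values as JSON. apply_moves: Moves the arm, as the interface text tells. Its arguments: {"type":"object","properties":{"steps":{"type":"array","items":{"type":"number"}},"jaw":{"type":"number"},"newtons":{"type":"number"}},"required":["steps"]}

```bash
mkdir -p pics; ls; cat > h.py <<'E'
from rig import *
import numpy as np, cv2
def snap(n,f,crop=None,s=1):
    im=get_image(n)[:,:,::-1].copy(); cv2.imwrite('pics/raw_'+f,im)
    if crop: im=im[crop[1]:crop[3],crop[0]:crop[2]]
    if s!=1: im=cv2.resize(im,None,fx=s,fy=s,interpolation=cv2.INTER_CUBIC)
    cv2.imwrite('pics/'+f,im)
def ray(c,u,v):
    d=np.array([(u-c['cx'])/c['fx'],-(v-c['cy'])/c['fy'],-1]); return np.array(c['xyz']),np.array(c['rotation'])@d
def atz(c,u,v,z):
    o,d=ray(c,u,v); return o+d*(z-o[2])/d[2]
def proj(c,p):
    q=np.array(c['rotation']).T@(np.array(p)-np.array(c['xyz'])); return c['cx']-c['fx']*q[0]/q[2], c['cy']+c['fy']*q[1]/q[2]
E
python3 - <<'E'
from h import *
print(get_state())
for n in("scene","top","wrist"): print(n,calibration(n))
snap("scene","s0.png");snap("top","t0.png")
E
```

```text
pics
{'clock': 0.0, 'qpos': array([-1.32098618e+00,  2.76606998e-01,  1.50613418e+00, -2.08234125e-05,
        1.36068619e+00, -1.20981493e-01]), 'qd': array([ 4.74833745e-04, -1.12093524e-03,  5.31067405e-04,  5.64248702e-04,
        2.28313250e-03,  1.62309711e-05]), 'effort': array([ 3.81970531e-04, -4.16773224e+01, -2.45801979e+01, -2.29951183e-04,
        1.08400395e-02,  2.09412178e-05]), 'position': array([ 0.20822062, -0.53541276,  0.23043244]), 'ee_rot': array([-9.14797694e-04,  9.82862548e-01,  1.84337650e-01, -6.92096040e-05]), 'contact_force': array([ 0.14236059, -0.14259796,  0.66244895]), 'moment': array([-0.00577835,  0.03539789,  0.03077391]), 'gripper_force': 0.0, 'width': 0.0855889585942856}
scene {'fx': 590.7702380177981, 'fy': 590.7702380177981, 'cx': 319.9533496408597, 'cy': 239.9518264051138, 'xyz': array([-0.29876155, -0.69092662,  0.78424999]), 'rotation': array([ 0.77739271,  0.41306425, -0.22639965, -0.41687131])}
top {'fx': 617.1382767578165, 'fy': 617.1382767578165, 'cx': 323.34851888293065, 'cy': 241.24068521236882, 'xyz': array([-0.11728022,  0.04419851,  1.51208112]), 'rotation': array([-0.5784461 , -0.13924237,  0.1785571 ,  0.78366385])}
wrist {'fx': 396.193313173257, 'fy': 396.193313173257, 'cx': 316.03556024544946, 'cy': 240.84027973536357, 'xyz': array([ 0.28247237, -0.50867244,  0.37242661]), 'rotation': array([ 0.81564015, -0.12756077,  0.08913079, -0.55723882])}
```

```bash
cat >> h.py <<'E'
from scipy.spatial.transform import Rotation as Rn
_c=calibration
def calibration(n):
    c=dict(_c(n)); w,x,y,z=c['rotation']; c['rotation']=Rn.from_quat([x,y,z,w]).as_matrix(); return c
E
python3 -c "
from h import *
print(calibration('top'))"
```

```text
{'fx': 617.1382767578165, 'fy': 617.1382767578165, 'cx': 323.34851888293065, 'cy': 241.24068521236882, 'xyz': array([-0.11728022,  0.04419851,  1.51208112]), 'rotation': array([[-0.29202333,  0.85688917, -0.42480975],
       [-0.95634003, -0.26703493,  0.11876908],
       [-0.01166711,  0.44094591,  0.89745784]])}
```

View pics/t0.png

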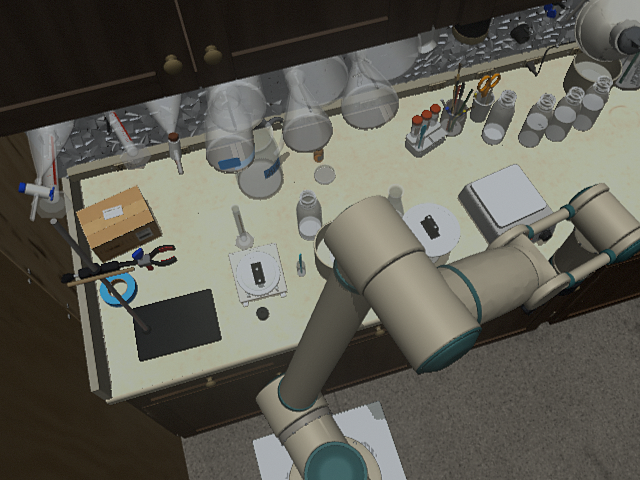

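View pics/s0.png

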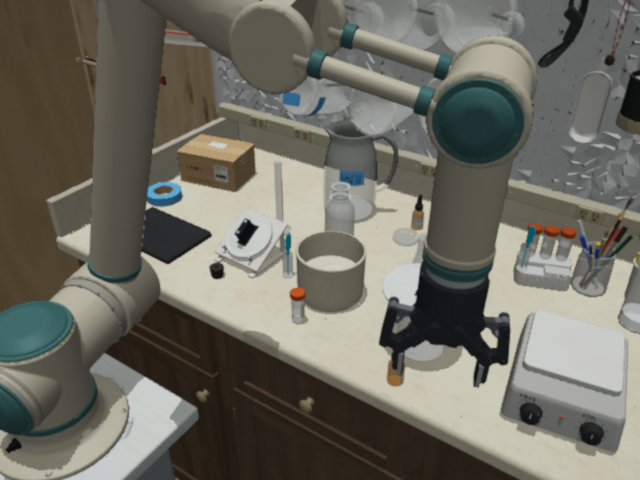

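The top view shows the large lid's bar at about (431,229) and the small lid's bar at (258,273) on the stand. The arm partly hides the bowl there. In the scene view the bowl's mouth is at about (331,253).

```bash
python3 - <<'E'
from h import *
t=calibration('top');s=calibration('scene')
print('large bar',atz(t,431,227,.172),'small',atz(t,258,273,.10),'bowl',atz(s,331,253,.112),'stand foot bl',atz(t,262,313,0.0))
for n,p in dict(wash=(309,229),spat=(301,272),cyl=(244,241),stop=(262,314)).items(): print(n,atz(t,*p,0.01))
for n,p in dict(tube=(298,318),drop=(396,380)).items(): print(n,atz(s,*p,0.01))
E
```

```text
large bar [ 0.4758865  -0.39543151  0.172     ] small [0.51527198 0.03841995 0.1       ] bowl [ 0.5163013  -0.18657881  0.112     ] stand foot bl [0.44793658 0.05592564 0.        ]
wash [ 0.64115724 -0.12796589  0.01      ]
spat [ 0.5245291 -0.0715655  0.01     ]
cyl [0.65857398 0.05105364 0.01      ]
stop [0.44157616 0.0565247  0.01      ]
tube [ 0.41591215 -0.1757073   0.01      ]
drop [ 0.37834282 -0.41078092  0.01      ]
```

Emit:
apply_moves(
  steps=[0,0,4,0,3,2,8,0,7,5,10,0,11,8,10,0,15,11,10,0,18,13.5,10,0,18,13.5,10,0,18,13.5,10,0],
  jaw=0,
  newtons=60,
)

```text
clock: 0.77
position: [0.393, -0.3963, 0.3313]
ee_rot: [-0.001, 0.982, 0.188, 0.002]
contact_force: [-0.1, -0.4, 0.7]
width: 0.0855
gripper_force: 0.0
```

```bash
python3 - <<'E'
from h import *
s=get_state();print(s['clock'],s['position'],s['ee_rot'])
c=calibration('wrist');print(c)
snap("wrist","w1.png")
import pickle;pickle.dump(c,open('w1.pkl','wb'))
for p in [(.476,-.395,.172),(.516,-.187,.112)]: print(proj(c,p))
E
```

```text
0.7667 [ 0.39302094 -0.39628271  0.33132354] [-0.00125293  0.9822232   0.18770131  0.00205793]
{'fx': 396.193313173257, 'fy': 396.193313173257, 'cx': 316.03556024544946, 'cy': 240.84027973536357, 'xyz': array([ 0.46651396, -0.36926051,  0.4736637 ]), 'rotation': array([[ 0.36945945,  0.88512669,  0.28293189],
       [-0.92924181,  0.35291833,  0.10935403],
       [-0.00305968, -0.30331402,  0.95288575]])}
(np.float64(355.0869156662578), np.float64(115.7322357071751))
(np.float64(124.788771927037), np.float64(-36.92566367210881))
```

View pics/w1.png

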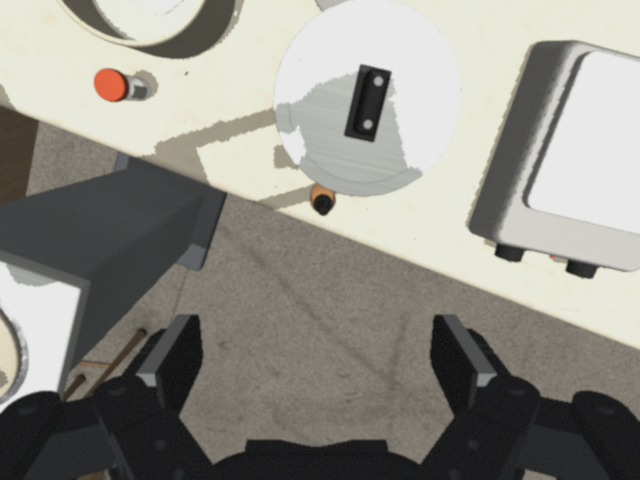

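The wrist picture shows the large lid as a disc from u=274 to 461 and v=0 to 195, with its bar from (378,82) to (368,125). The orange cap is at (112,85) and the dropper bottle at (323,203). The bowl is at the upper left.

```bash
python3 - <<'E'
from h import *
import pickle
c=pickle.load(open('w1.pkl','rb'))
f=np.array([atz(c,u,v,.136)[:2] for u,v in[(274,97),(461,97),(363,195),(285,50),(450,50),(440,155),(300,160)]])
from scipy.optimize import least_squares
r=least_squares(lambda p:np.hypot(*(f-p[:2]).T)-p[2],[.47,-.39,.076]);print('flange',r.x,r.fun)
for z in(.172,.14):
  a,b=atz(c,378,82,z),atz(c,368,125,z);print(z,a,b,(a+b)/2,np.degrees(np.arctan2(*(a-b)[1::-1])),np.linalg.norm(a-b))
a,b=atz(c,391,71,.172),atz(c,375,141,.172);print(np.degrees(np.arctan2(*(a-b)[1::-1])),np.linalg.norm(a-b))
b0=atz(c,376,103,.172); print(b0)
print('tube',atz(c,112,85,.074),'drop',atz(c,323,203,.094))
E
python3 -c "
import cv2;i=cv2.imread('pics/raw_w1.png')[40:165,300:430];cv2.imwrite('pics/w1c.png',cv2.resize(i,None,fx=4.5,fy=4.5,interpolation=cv2.INTER_CUBIC))"
```

```text
flange [ 0.49059859 -0.40310126  0.07446459] [ 0.00071559  0.00035094  0.00137795  0.00120046 -0.00143904  0.0006021
 -0.002808  ]
0.172 [ 0.50291476 -0.40102632  0.172     ] [ 0.47355559 -0.40633124  0.172     ] [ 0.48823518 -0.40367878  0.172     ] 10.242279947778279 0.029834594349964567
0.14 [ 0.5067761  -0.40439599  0.14      ] [ 0.47430256 -0.41026365  0.14      ] [ 0.49053933 -0.40732982  0.14      ] 10.242279947778238 0.032999400082789176
10.922060609269893 0.048647032052857926
[ 0.48957081 -0.40550194  0.172     ]
tube [ 0.41983607 -0.17961755  0.074     ] drop [ 0.39231443 -0.40482596  0.094     ]
```

View pics/w1c.png

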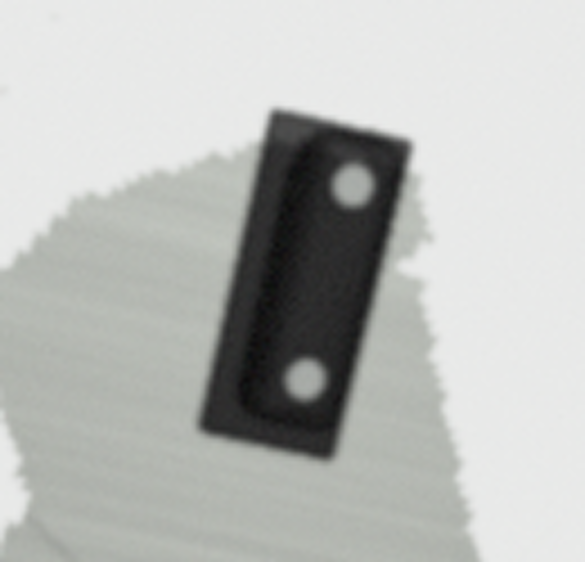

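The crop puts the bar's top-face centre at about (373,103) in the full picture, which is (0.4885, -0.4035). Its yaw is about 10.5°.

Emit:
apply_moves(
  steps=[3,0,0,-4,6,0,-2,-8,9,0,-5,-11,9.6,-0.5,-8,-11,9.6,-0.5,-8,-11,9.6,-0.5,-8,-11],
)

```text
clock: 1.32
position: [0.4827, -0.4059, 0.2491]
ee_rot: [-0.002, 0.996, 0.089, -0.002]
contact_force: [-0.1, -0.0, 0.8]
width: 0.0853
gripper_force: 0.0
```

```bash
python3 - <<'E'
from h import *
for i in range(3):
  s=get_state();print(s['clock'],s['position'],s['ee_rot'],s['qd'].round(3))
  snap("wrist","w2.png")
s=get_state();print(s['clock'],s['position'],s['ee_rot'])
snap("scene","s2.png")
c=calibration('wrist');import pickle;pickle.dump(c,open('w2.pkl','wb'));print(proj(c,(.4885,-.4035,.172)))
E
```

```text
1.3167 [ 0.48265584 -0.4059255   0.249094  ] [-0.00201696  0.99602448  0.08902687 -0.00231892] [-0.01  -0.052 -0.06   0.002  0.01  -0.   ]
1.3667 [ 0.48315751 -0.40663373  0.25147207] [-3.10200685e-04  9.96049426e-01  8.87962754e-02 -8.16028668e-04] [-0.006 -0.039 -0.037  0.006 -0.004  0.001]
1.4167 [ 0.48353581 -0.40706847  0.25295646] [8.65452887e-04 9.96062865e-01 8.86452011e-02 2.19404410e-04] [-0.001 -0.022 -0.017  0.002 -0.005  0.002]
1.4667 [ 0.48377327 -0.40717196  0.25374713] [1.47418397e-03 9.96063306e-01 8.86286033e-02 8.29018397e-04]
(np.float64(308.51139260169276), np.float64(243.69801361779463))
```

View pics/w2.png

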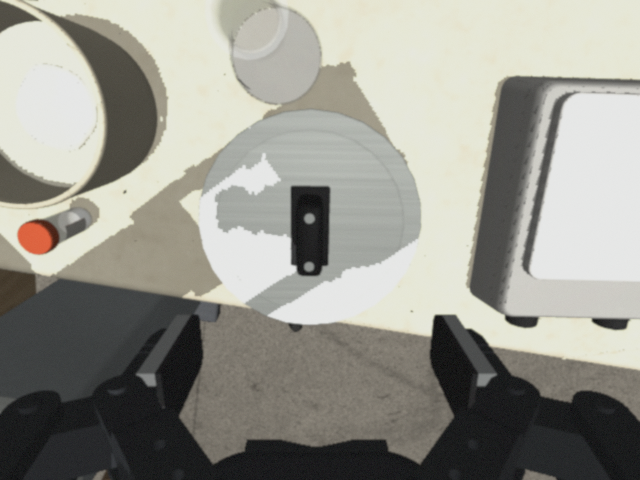

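The bar is vertical in the picture with its screws at (309,218) and (309,267). This confirms the position and yaw to about 1 mm. Next I lower and grip.

Emit:
apply_moves(
  steps=[0.3,0.2,-3,0,0.5,0.35,-6,0,0.5,0.35,-9,0,0.5,0.35,-10.5,0,0.5,0.35,-11.1,0,0.5,0.35,-11.1,0,0.5,0.35,-11.1,0,0.5,0.35,-11.1,0],
)

```text
clock: 2.18
position: [0.4902, -0.4037, 0.1428]
ee_rot: [0.002, 0.996, 0.089, 0.001]
contact_force: [0.4, 0.1, 0.3]
width: 0.0853
gripper_force: 0.0
```

Emit:
apply_moves(
  steps=[0,0,0,0,0,0,0,0,0,0,0,0,0,0,0,0,0,0,0,0,0,0,0,0,0,0,0,0,0,0,0,0],
  jaw=255,
  newtons=60,
)

```text
clock: 2.85
position: [0.4894, -0.4023, 0.1404]
ee_rot: [-0.0, 0.996, 0.089, 0.0]
contact_force: [-1.2, 0.8, 2.0]
width: 0.0152
gripper_force: 58.9
```

```bash
python3 - <<'E'
from h import *
s=get_state();print(s['clock'],s['position'],s['ee_rot'],s['contact_force'],s['width'],s['gripper_force'])
E
```

```text
2.85 [ 0.48937788 -0.40232963  0.14044076] [-3.47633490e-05  9.96002429e-01  8.93261480e-02  4.06305012e-07] [-1.21523787  0.80764128  2.01318849] 0.01523373648462407 58.91977608203888
```

```bash
python3 - <<'E'
import cv2,numpy as np
a=cv2.imread('pics/raw_w2.png')[0:220,0:170];b=cv2.imread('pics/raw_s0.png')[220:320,285:385]
a=cv2.resize(a,None,fx=2.5,fy=2.5,interpolation=cv2.INTER_CUBIC);b=cv2.resize(b,None,fx=3.7,fy=3.7,interpolation=cv2.INTER_CUBIC)
o=np.zeros((550,800,3),np.uint8);o[:a.shape[0],:a.shape[1]]=a;o[:b.shape[0],427:427+b.shape[1]]=b
cv2.imwrite('pics/b1.png',o)
E
```

```text
(no output)
```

View pics/b1.png

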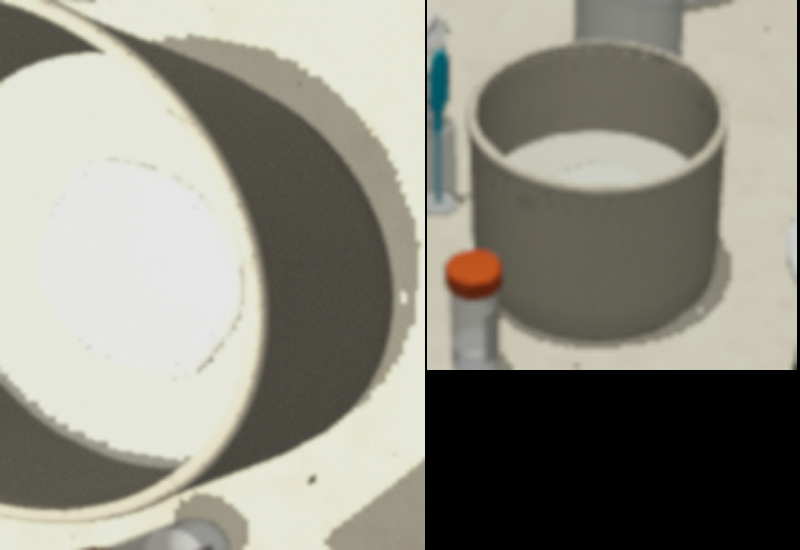

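Emit:
apply_moves(
  steps=[0,0,0.5,0,0,0,1.5,0,0,0,3.5,0,0,0,6,0,0,0,9,0,0,0,12,0,0,0,14,0,0,0,14,0],
)

```text
clock: 3.52
position: [0.4911, -0.4043, 0.2864]
ee_rot: [0.004, 0.996, 0.089, 0.003]
contact_force: [0.7, -1.1, -2.2]
width: 0.0148
gripper_force: 58.8
```

The crops show the bowl's outer rim clearly in both views. The wrist view has its right-hand arc, and the scene view has the full ellipse.

```bash
python3 - <<'E'
from h import *
import pickle
from scipy.optimize import least_squares
c=pickle.load(open('w2.pkl','rb'));s=calibration('scene')
W=np.array([(110,30),(170,85),(230,165),(262,250),(266,310),(250,380),(210,450),(150,495),(70,520),(0,512)])/2.5
S=np.array([(470,118),(726,115),(600,40),(600,192),(500,168),(700,165),(510,62),(685,62)],float);S=(S-[427,0])/3.7+[285,220]
for cc,P in((c,W),(s,S)):
  f=np.array([atz(cc,u,v,.112)[:2] for u,v in P])
  for free in(0,1):
    r=least_squares(lambda p:np.hypot(*(f-p[:2]).T)-(p[2] if free else .071),[.51,-.18,.071]);print(r.x,r.fun.round(4))
print('flask',atz(c,277,60,.166),atz(c,265,30,.166),atz(c,277,60,0.0))
x=get_state();print(x['position'],x['ee_rot'])
E
```

```text
[ 0.52923991 -0.18254066  0.071     ] [-0.001  -0.001   0.0005  0.0013  0.0008 -0.0005 -0.0007 -0.0009  0.0005
 -0.0002]
[ 0.52901539 -0.18341399  0.07029361] [-0.0005 -0.0007  0.0006  0.0012  0.0007 -0.0007 -0.0009 -0.0009  0.0008
  0.0003]
[ 0.52359149 -0.1823335   0.071     ] [-0.0021 -0.002   0.0015 -0.0003  0.0012 -0.0007 -0.002  -0.0004]
[ 0.52359359 -0.18234459  0.07038995] [-0.0015 -0.0014  0.0022  0.0003  0.0018 -0.0001 -0.0014  0.0003]
flask [ 0.584937   -0.36958479  0.166     ] [ 0.59799031 -0.36132038  0.166     ] [ 0.60157204 -0.35176506  0.        ]
[ 0.49111393 -0.40429418  0.28644722] [0.00429109 0.99599078 0.0892873  0.00342618]
```

Emit:
apply_moves(
  steps=[0.3,1.5,0,0,0.8,4.5,0,0,1.3,8,0,0,1.9,11.5,0,0,2.4,15,0,0,2.9,18,0,0,3.4,20.5,0,0,3.7,22,0,0],
)

```text
clock: 4.18
position: [0.5251, -0.1778, 0.2781]
ee_rot: [-0.002, 0.996, 0.09, -0.002]
contact_force: [-0.2, -0.8, -2.1]
width: 0.0151
gripper_force: 58.8
```

Emit:
apply_moves(
  steps=[0,0,-2,0,0,0,-5,0,0,0,-8,0,0,0,-10,0,0,0,-11.5,0,0,0,-11.5,0,0,0,-11.5,0,0,0,-11.5,0],
)

```text
clock: 4.85
position: [0.5264, -0.1821, 0.1654]
ee_rot: [-0.0, 0.996, 0.089, -0.0]
contact_force: [0.2, -0.4, -2.1]
width: 0.0151
gripper_force: 58.7
```

```bash
python3 - <<'E'
from h import *
import pickle
snap("wrist","w3.png");snap("top","t3.png")
snap("scene","s3.png",(270,170,430,320),3.75)
im=cv2.imread('pics/s3.png');t=cv2.imread('pics/raw_w3.png')
x=get_state();print(x['clock'],x['position'],x['ee_rot'],x['contact_force'])
o=np.zeros((563,800,3),np.uint8);o[:,:600]=im[:563,:600]
w=cv2.resize(t,(200,150));o[:150,600:]=w;o[150:300,600:]=cv2.resize(cv2.imread('pics/raw_t3.png'),(200,150));cv2.imwrite('pics/c3.png',o)
E
```

```text
5.0 [ 0.5270395  -0.18263462  0.16649119] [6.07430693e-04 9.96003401e-01 8.93076221e-02 1.00212422e-03] [ 0.99193789 -0.44070095 -2.4723504 ]Traceback (most recent call last):
  File "<stdin>", line 7, in <module>
ValueError: could not broadcast input array from shape (562,600,3) into shape (563,600,3)
```

View pics/s3.png

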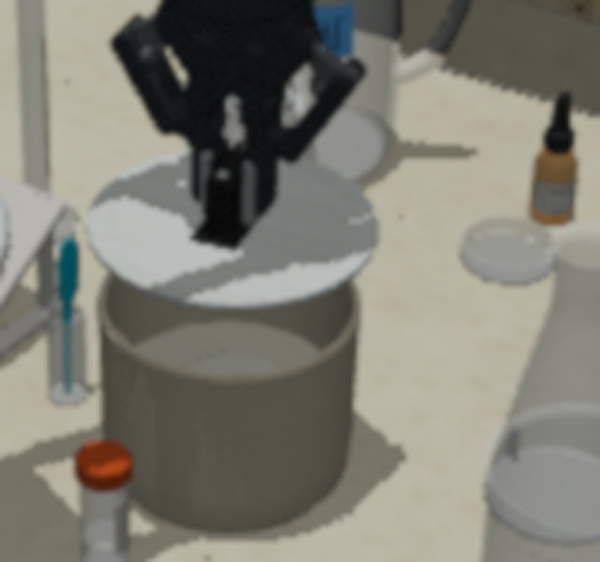

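The lid hangs over the bowl. The flange spans (87,230) to (378,225) in the crop, and the near rim arc runs from (100,300) through (230,382) to (359,302).

```bash
python3 - <<'E'
from h import *
from scipy.optimize import least_squares
s=calibration('scene')
def fit(P,z,R):
  P=np.array(P,float)/3.75+[270,170]
  f=np.array([atz(s,u,v,z)[:2] for u,v in P])
  r=least_squares(lambda p:np.hypot(*(f-p[:2]).T)-R,[.52,-.18]);print(r.x,r.fun.round(4))
fit([(87,228),(378,223),(110,185),(120,271),(165,293),(235,301),(300,292),(350,268)],.162,.076)
fit([(100,300),(359,300),(118,344),(160,372),(230,382),(300,369),(342,341)],.112,.071)
for z in (.166,.171): print([ (np.array(proj(s,(.527,-.1825,.152+ .0)))-[270,170])*3.75])
E
```

```text
[ 0.5280268  -0.18052344] [ 0.0002 -0.0005 -0.0037  0.      0.0012 -0.0004 -0.0013 -0.0019]
[ 0.52412393 -0.18093076] [-0.0031 -0.001  -0.0013  0.0019  0.0008 -0.0007 -0.0022]
[array([234.53804628, 236.29430449])]
[array([234.53804628, 236.29430449])]
```

```bash
cat > rf.py <<'E'
from h import *
import pickle
from scipy.optimize import least_squares
from scipy.ndimage import map_coordinates
def refine(img,c,ctr,z=.112,rng=(.055,.083),lo=.063,hi=.071,w=.0035):
    g=cv2.cvtColor(cv2.imread('pics/raw_'+img),cv2.COLOR_BGR2GRAY).astype(float)
    ctr=np.array(ctr,float); th=np.radians(np.arange(0,360,5))
    r=np.arange(rng[0],rng[1],.0004)
    for it in range(3):
        pts=[];
        for t in th:
            P=[proj(c,(ctr[0]+q*np.cos(t),ctr[1]+q*np.sin(t),z)) for q in r]; P=np.array(P)
            if P.min()<2 or P[:,0].max()>637 or P[:,1].max()>477: continue
            I=map_coordinates(g,[P[:,1],P[:,0]],order=1)
            # template: bright band lo..hi between darker neighbours
            best=max(((I[(r>lo+d)&(r<hi+d)].mean()-.5*I[(r>lo+d-w)&(r<lo+d)].mean()-.5*I[(r>hi+d)&(r<hi+d+w)].mean()),d) for d in np.arange(-.007,.0075,.0005))
            if best[0]>25: pts.append((t,best[1]))
        pts=np.array(pts)
        if len(pts)<6: print('few',len(pts));return
        q=least_squares(lambda p:(pts[:,1]-p[0]*np.cos(pts[:,0])-p[1]*np.sin(pts[:,0])-p[2]),[0,0,0],loss='soft_l1',f_scale=.001)
        ctr+=q.x[:2]
    print(img,ctr.round(4),'dr',q.x[2].round(4),len(pts),'deg',np.degrees(pts[:,0]).round().astype(int)[::4],'rms',np.sqrt(np.mean(q.fun**2)).round(4))
if __name__=='__main__':
    s=calibration('scene')
    for z in(.112,):
        refine('s0.png',s,(.524,-.182));refine('s3.png',s,(.524,-.182)); 
    refine('w2.png',pickle.load(open('w2.pkl','rb')),(.529,-.1825))
    refine('w1.png',pickle.load(open('w1.pkl','rb')),(.529,-.1825))
    t=calibration('top');refine('t3.png',t,(.527,-.1825))
E
python3 rf.py
```

```text
s0.png [ 0.5279 -0.1785] dr 0.0024 27 deg [ 95 120 145 165 275 305 325] rms 0.0005
s3.png [ 0.5229 -0.1811] dr 0.0067 15 deg [105 125 290 310] rms 0.0003
w2.png [ 0.5254 -0.1776] dr 0.0046 30 deg [185 205 225 245 265 285 305 325] rms 0.0014
few 3
few 4
```

The estimates bracket the present pose to within about 3 mm, and the fit allows ±4 mm. I'll lower it gently and watch the force.

Emit:
apply_moves(
  steps=[0,0.05,-1.2,0,0,0.05,-2.4,0,0,0.05,-3.2,0,0,0.05,-3.5,0,0,0.05,-3.7,0,0,0.05,-3.8,0,0,0.05,-3.8,0,0,0.05,-3.8,0],
)

```text
clock: 5.67
position: [0.5268, -0.1822, 0.1279]
ee_rot: [0.0, 0.996, 0.089, 0.0]
contact_force: [-0.8, 0.5, -2.9]
width: 0.0152
gripper_force: 58.9
```

Emit:
apply_moves(
  steps=[0,0,-0.15,0,0,0,-0.3,0,0,0,-0.4,0,0,0,-0.5,0,0,0,-0.5,0,0,0,-0.5,0],
)

```text
clock: 6.17
position: [0.5263, -0.1819, 0.1222]
ee_rot: [-0.0, 0.996, 0.089, -0.0]
contact_force: [0.7, -0.4, -3.1]
width: 0.0149
gripper_force: 58.9
```

Emit:
apply_moves(
  steps=[0,0,-0.05,0,0,0,-0.1,0,0,0,-0.15,0,0,0,-0.15,0,0,0,-0.15,0],
)

```text
clock: 6.58
position: [0.5265, -0.182, 0.1212]
ee_rot: [0.0, 0.996, 0.089, 0.0]
contact_force: [-0.6, -0.1, 1.2]
width: 0.0156
gripper_force: 59.5
```

Contact is felt at the seated height, so I release and retreat.

Emit:
apply_moves(
  steps=[0,0,0,0,0,0,0,0,0,0,0,0,0,0,0,0,0,0,0,0,0,0,0,0],
  jaw=0,
)

```text
clock: 7.08
position: [0.5264, -0.182, 0.1208]
ee_rot: [0.0, 0.996, 0.089, 0.0]
contact_force: [0.1, -0.5, -0.7]
width: 0.0849
gripper_force: 0.0
```

Emit:
apply_moves(
  steps=[0,0,1.5,0,0,0,4,0,0,0,7,0,0,0,10,0,-1,1.5,13,-3,-3,4,16,-7,-5,7,18,-10,-7,9,19,-10],
)

```text
clock: 7.75
position: [0.4566, -0.0908, 0.3137]
ee_rot: [0.0, 1.0, 0.001, 0.002]
contact_force: [-0.3, 0.0, 0.8]
width: 0.0855
gripper_force: 0.0
```

Emit:
apply_moves(
  steps=[0,3,-0.5,0,0,7,-1,0,0,10,-2,0,0,12.5,-2,0,0,12.5,-2,0,0,12.5,-2,0,0,12.5,-2,0],
)

```text
clock: 8.33
position: [0.4565, 0.0326, 0.291]
ee_rot: [0.0, 1.0, 0.002, 0.0]
contact_force: [-0.0, 0.0, 1.0]
width: 0.0855
gripper_force: 0.0
```

```bash
python3 - <<'E'
from h import *
import pickle
x=get_state();print(x['clock'],x['position'],x['ee_rot'],x['qd'].round(3))
snap("scene","s4.png");snap("top","t4.png")
c=calibration('wrist');pickle.dump(c,open('w4.pkl','wb'));snap("wrist","w4.png")
x=get_state();print(x['clock'],x['position'],x['ee_rot'],x['qd'].round(3))
w=cv2.imread('pics/raw_w4.png');s=cv2.imread('pics/raw_s4.png')[170:320,270:430]
print(proj(c,(.515,.038,.1)),proj(c,(.527,-.182,.112)))
w[330:480,0:160]=s;cv2.imwrite('pics/c4.png',cv2.resize(w,(800,600),interpolation=cv2.INTER_CUBIC))
E
```

```text
8.3333 [0.45650549 0.03261781 0.29095301] [4.90193838e-04 9.99997118e-01 2.34413879e-03 1.70024309e-04] [-0.022  0.002 -0.003  0.003  0.001  0.004]
8.4833 [0.45658026 0.03200292 0.29091751] [2.73275926e-04 9.99999025e-01 1.36653333e-03 8.68997105e-05] [-0.005 -0.001  0.001  0.003  0.001  0.002]
(np.float64(307.351263236102), np.float64(139.81285628600307)) (np.float64(589.6684094636721), np.float64(126.05693312088759))
```

View pics/c4.png

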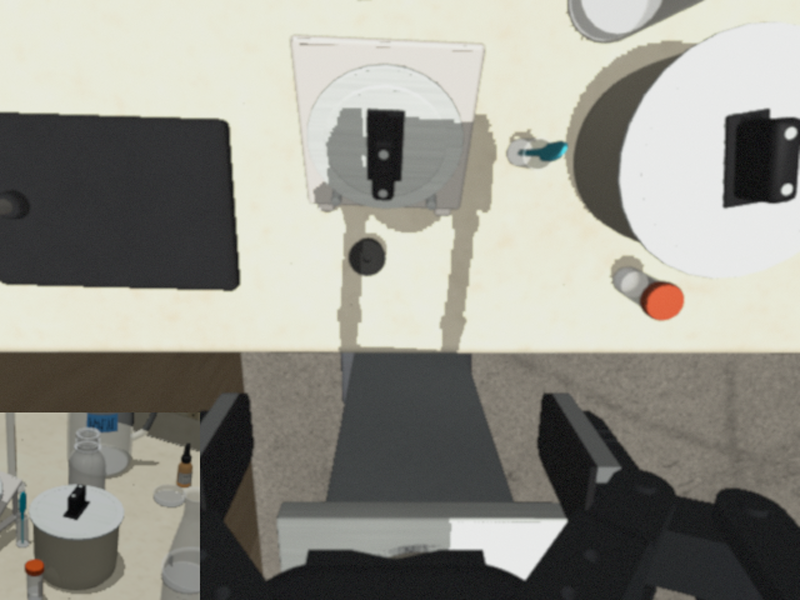

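The inset shows the large lid seated and level on the bowl. In the wrist view the small lid's top-face screws are at raw (307,124) and (305.6,156). The board's top edge runs from raw (234,30) to (387,36), so its yaw is about -2.4°.

```bash
python3 - <<'E'
from h import *
import pickle
from scipy.optimize import least_squares
c=pickle.load(open('w4.pkl','rb'))
obs=np.array([(293,37),(484,45),(308,205),(462,209),(384,155),(382,195),(383.5,64),(307,133),(469,136)])/1.25
def model(p):
  bx,by,yaw,s,d=p
  R=np.array([[np.cos(yaw),-np.sin(yaw),0],[np.sin(yaw),np.cos(yaw),0],[0,0,1]])
  u=R@[.866,0,.5];v=R@[0,1,0];n=R@[-.5,0,.866];B=np.array([bx,by,.0525])
  L=B+s*u
  T=L+.049*n
  F=L+.013*n
  pr=[B+.065*u+.063*v,B+.065*u-.063*v,B-.065*u+.063*v,B-.065*u-.063*v,T+d*u,T-d*u,F+.056*u]
  o=[proj(c,q) for q in pr]
  a=np.radians(np.arange(0,360,2));E=np.array([proj(c,F+.056*(np.cos(t)*u+np.sin(t)*v)) for t in a])
  o+=[E[E[:,0].argmin()],E[E[:,0].argmax()]]
  return np.array(o),L,n,u
def res(p):
  e=model(p)[0]-obs; e[7:,1]=0;e[6,0]=0; return e.ravel()
r=least_squares(res,[.51,.035,-.04,0,.015],loss='soft_l1')
o,L,n,u=model(r.x);print(r.x,'\n',(o-obs).round(1));print('yaw',np.degrees(r.x[2]),'grip',L+.036*n,'bartop',L+.049*n,'lidO',L)
E
```

```text
[ 0.53985389  0.03732707 -0.03136399 -0.00090393  0.01538107] 
 [[-3.8 -0. ]
 [ 3.  -0.2]
 [ 0.5 -0.1]
 [-0.7  1.1]
 [ 0.4 -0.6]
 [ 1.5 -0.7]
 [ 3.   1.3]
 [-0.2  2. ]
 [-3.2  2.3]]
yaw -1.7970242577621502 grip [0.52108032 0.03791608 0.08322404] bartop [0.51458352 0.03811991 0.09448204] lidO [0.53907147 0.03735162 0.05204804]
```

Emit:
apply_moves(
  steps=[2,0.2,-3,-1,4,0.4,-7,-2,6,0.6,-11,-2,6.2,0.6,-15,-2,6.2,0.6,-18,-2,6.2,0.6,-20.5,-2,6.2,0.6,-22.2,-2,6.2,0.6,-22.2,-2],
)

```text
clock: 9.15
position: [0.5155, 0.0381, 0.065]
ee_rot: [-0.0, 1.0, -0.016, -0.004]
contact_force: [-0.2, 0.8, -0.2]
width: 0.0857
gripper_force: 0.0
```

Emit:
apply_moves(
  steps=[0,0,0,0,0,0,0,0,0,0,0,0,0,0,0,0,0,0,0,0,0,0,0,0,0,0,0,0,0,0,0,0],
  jaw=255,
  newtons=40,
)

```text
clock: 9.82
position: [0.5191, 0.0395, 0.0699]
ee_rot: [-0.0, 1.0, -0.015, 0.001]
contact_force: [-1.2, 1.7, 6.3]
width: 0.0154
gripper_force: 43.2
```

```bash
python3 - <<'E'
from h import *
import pickle
c=pickle.load(open('w4.pkl','rb'))
print('table edge',atz(c,200,281,0),atz(c,400,281,0),'stopper',atz(c,294,206,.024),'tube',atz(c,530,240,.074),'spat',atz(c,415,123,.0),atz(c,450,119,.109))
E
```

```text
table edge [0.34536481 0.16811495 0.        ] [ 0.34631459 -0.06938654  0.        ] stopper [0.44233762 0.05391251 0.024     ] tube [ 0.42162227 -0.17298911  0.074     ] spat [ 0.52619742 -0.07267997  0.        ] [ 0.53179212 -0.07372098  0.109     ]
```

Emit:
apply_moves(
  steps=[0,0,0.5,0,0,0,1.5,0,0,0,3.5,0,0,0,6.5,0,0,0,10,0,0,0,13,0,0,0,15,0,0,0,15,0],
)

```text
clock: 10.48
position: [0.521, 0.0387, 0.2241]
ee_rot: [0.001, 1.0, -0.015, 0.005]
contact_force: [1.8, 0.5, -1.0]
width: 0.0155
gripper_force: 42.1
```

Emit:
apply_moves(
  steps=[-1,-1,0,6,-2,-2,0,12,-3.5,-3.5,0,18,-5,-5,0,24,-6.5,-6.5,0,31,-8,-8,0,38,-8.9,-8.9,0,45,-8.9,-8.9,0,52],
)

```text
clock: 11.15
position: [0.426, -0.0512, 0.2177]
ee_rot: [-0.001, 0.904, 0.426, -0.002]
contact_force: [1.0, 0.7, -1.2]
width: 0.015
gripper_force: 42.1
```

Emit:
apply_moves(
  steps=[0,0,-1,7,0,0,-3,14,0,0,-5,21,0,0,-7,28,0,0,-9,35,0,0,-10.5,38,0,0,-11,38,0,0,-11,38],
)

```text
clock: 11.82
position: [0.4274, -0.0496, 0.1071]
ee_rot: [-0.002, 0.718, 0.696, -0.001]
contact_force: [-0.1, 0.2, -1.5]
width: 0.0156
gripper_force: 42.0
```

```bash
python3 - <<'E'
from h import *
import pickle
x=get_state();print(x['clock'],x['position'],x['ee_rot'],x['contact_force'],x['width'],x['qpos'])
c=calibration('wrist');pickle.dump(c,open('w5.pkl','wb'));snap("wrist","w5.png");snap("scene","s5.png")
w=cv2.imread('pics/raw_w5.png');s=cv2.imread('pics/raw_s5.png')
o=np.zeros((600,800,3),np.uint8);o[:300,:400]=cv2.resize(w,(400,300));o[:,400:]=cv2.resize(s[160:400,180:340],(400,600));cv2.imwrite('pics/c5.png',o)
E
```

```text
11.8167 [ 0.4274429  -0.04957478  0.10709538] [-0.00204807  0.71834185  0.69568598 -0.00134463] [-0.12286866  0.24264498 -1.54079562] 0.015608779522027874 [-2.77212742e-01  1.76767996e-01  1.98600302e+00 -3.33813501e-04
  9.83713818e-01 -2.44985456e-01]
```

View pics/c5.png

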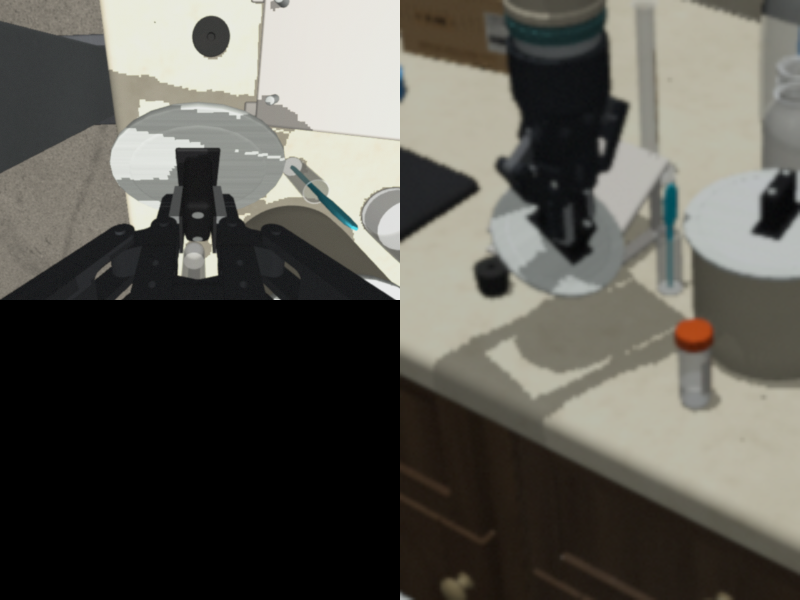

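The small lid is held firmly and is still tilted about 30°. I'll press its low edge lightly onto the clear worktop with a low grip force, so it levels in the fingers.

Emit:
apply_moves(
  steps=[-0.2,-0.8,-1.5,0,-0.5,-1.6,-3.5,0,-0.5,-2.2,-5,0,-0.5,-2.2,-6,0,-0.5,-2.2,-6.5,0,-0.5,-2.2,-6.5,0,-0.5,-2.2,-6.5,0],
  newtons=25,
)

```text
clock: 12.5
position: [0.4251, -0.0721, 0.0445]
ee_rot: [0.001, 0.718, 0.696, 0.0]
contact_force: [-1.0, 0.0, -1.1]
width: 0.0152
gripper_force: 42.0
```

Emit:
apply_moves(
  steps=[0,0.2,-0.3,0,0,0.5,-0.6,0,0,0.8,-0.9,0,0,1.1,-1.1,0,0,1.3,-1.3,0,0,1.3,-1.3,0],
)

```text
clock: 13.0
position: [0.4256, -0.0589, 0.0321]
ee_rot: [0.001, 0.718, 0.697, 0.001]
contact_force: [-0.8, 0.0, 8.1]
width: 0.015
gripper_force: 43.6
```

Emit:
apply_moves(
  steps=[0,0.2,-0.2,0,0,0.4,-0.4,0,0,0.6,-0.6,0,0,0.8,-0.8,0,0,0.8,-0.8,0],
  jaw=255,
  newtons=20,
)

```text
clock: 13.42
position: [0.4259, -0.05, 0.0251]
ee_rot: [0.001, 0.718, 0.696, 0.002]
contact_force: [-1.9, 5.1, 19.3]
width: 0.0158
gripper_force: 47.4
```

Emit:
apply_moves(
  steps=[0,0,0,0,0,0,0,0,0,0,0,0,0,0,0,0,0,0,0,0,0,0,0,0],
  jaw=0,
)

```text
clock: 13.92
position: [0.4243, -0.0509, 0.0226]
ee_rot: [-0.0, 0.718, 0.696, -0.0]
contact_force: [0.2, 0.4, -0.4]
width: 0.0848
gripper_force: 0.0
```

Emit:
apply_moves(
  steps=[0,0,1.5,0,0,0,4,0,0,-2,7,0,0,-4.5,10,0,0,-7,13,0,0,-8,13,0,0,-8,13,0,0,-8,13,0],
)

```text
clock: 14.58
position: [0.4235, -0.1306, 0.152]
ee_rot: [-0.001, 0.718, 0.696, -0.0]
contact_force: [-0.6, -0.6, 0.0]
width: 0.0855
gripper_force: 0.0
```

```bash
python3 - <<'E'
from h import *
import pickle
x=get_state();print(x['clock'],x['position'],x['ee_rot'],x['contact_force'])
snap("scene","s6.png")
c=calibration('wrist');pickle.dump(c,open('w6.pkl','wb'));snap("wrist","w6.png")
g=cv2.imread('pics/raw_w6.png');
print(proj(c,(.4259,-.05,.049)),proj(c,(.488,-.403,.123)))
# bar: dark region near expected
u,v=map(int,proj(c,(.4259,-.05,.049)))
y0=max(v-70,0);m=(cv2.cvtColor(g,cv2.COLOR_BGR2GRAY)[y0:v+70,u-70:u+70]<60).astype(np.uint8)
n,l,st,ce=cv2.connectedComponentsWithStats(m)
for i in range(1,n):
  if st[i,4]>150:
    rc=cv2.minAreaRect(np.argwhere(l==i)[:,::-1].astype(np.float32)); print(st[i],ce[i]+[u-70,y0],rc)
E
```

```text
14.5833 [ 0.42348709 -0.13063809  0.15200777] [-1.04286536e-03  7.18487406e-01  6.95539186e-01 -3.89739973e-05] [-0.59563357 -0.58765193  0.04625859]
(np.float64(316.2632746129921), np.float64(108.97523166147857)) (np.float64(423.51339177279857), np.float64(654.3380054488395))
[  54   18   36   86 1661] [317.82420229 103.15653221] ((71.61714935302734, 60.61124038696289), (34.600521087646484, 85.52326965332031), 1.2453643083572388)
```

```bash
python3 - <<'E'
from h import *
import pickle
from scipy.optimize import least_squares
c=pickle.load(open('w6.pkl','rb'));g=cv2.cvtColor(cv2.imread('pics/raw_w6.png'),cv2.COLOR_BGR2GRAY)
m=np.zeros_like(g);m[38:178,246:386]=g[38:178,246:386]<60
n,l,st,ce=cv2.connectedComponentsWithStats(m);i=1+st[1:,4].argmax();obs=l==i
def mask(p):
  x,y,a=p;P=[]
  for z in(.013,.049):
    for sx in(-.023,.023):
      for sy in(-.008,.008): P.append(proj(c,(x+sx*np.cos(a)-sy*np.sin(a),y+sx*np.sin(a)+sy*np.cos(a),z)))
  k=np.zeros_like(g);cv2.fillConvexPoly(k,cv2.convexHull((np.array(P)*16).astype(np.int32)),1,shift=4);return k>0
from scipy.optimize import minimize
f=lambda p:1-(mask(p)&obs).sum()/(mask(p)|obs).sum()
r=minimize(f,[.4259,-.05,1.53],method='Nelder-Mead',options=dict(initial_simplex=[[.4259,-.05,1.53],[.43,-.05,1.53],[.4259,-.045,1.53],[.4259,-.05,1.58]],xatol=1e-5))
print(r.x,'1-IoU',r.fun,'yaw',np.degrees(r.x[2]),get_state()['position'],get_state()['ee_rot'])
# beaker mouth fit in scene
E
```

```text
[ 0.42682734 -0.04529703  1.5127209 ] 1-IoU 0.46816479400749067 yaw 86.67252342993619 [ 0.4228427  -0.12952067  0.1512052 ] [-2.11020514e-03  7.17831362e-01  6.96213698e-01 -4.12011078e-04]
```

```bash
python3 - <<'E'
from h import *
import pickle
from scipy.optimize import minimize
c=pickle.load(open('w6.pkl','rb'));g=cv2.cvtColor(cv2.imread('pics/raw_w6.png'),cv2.COLOR_BGR2GRAY)
for th in(60,80,100):
  m=np.zeros_like(g);m[38:178,246:386]=g[38:178,246:386]<th
  n,l,st,ce=cv2.connectedComponentsWithStats(m);i=1+st[1:,4].argmax()
  h=cv2.convexHull(np.argwhere(l==i)[:,::-1].astype(np.int32));obs=np.zeros_like(g);cv2.fillConvexPoly(obs,h,1);obs=obs>0
  print(th,st[i],obs.sum(),cv2.approxPolyDP(h,2,True)[:,0].tolist())
  def mask(p):
    x,y,a,t=p;P=[]
    for z in(.013,.049):
      for sx in(-.023,.023):
        for sy in(-.008,.008):
          X=sx*np.cos(t)-(z)*np.sin(t); Z=sx*np.sin(t)+z*np.cos(t)+.039*np.sin(abs(t))
          P.append(proj(c,(x+X*np.cos(a)-sy*np.sin(a),y+X*np.sin(a)+sy*np.cos(a),Z)))
    k=np.zeros_like(g);cv2.fillConvexPoly(k,cv2.convexHull((np.array(P)*16).astype(np.int32)),1,shift=4);return k>0
  f=lambda p:1-(mask(p)&obs).sum()/(mask(p)|obs).sum()
  for t0 in(0,.2,.4):
    s=np.array([.4259,-.05,1.53,t0]);S=[s]+[s+d for d in np.diag([.005,.008,.05,.1])]
    r=minimize(f,s,method='Nelder-Mead',options=dict(initial_simplex=S,maxiter=400));print(r.x.round(4),r.fun.round(3))
snap("scene","s7.png")
w=cv2.imread('pics/raw_w6.png')[0:300,160:480];s=cv2.imread('pics/raw_s7.png')
o=np.zeros((600,800,3),np.uint8);o[:375,:400]=cv2.resize(w,(400,375));o[:,400:]=cv2.resize(s[180:420,200:360],(400,600))
o[375:600,:300]=cv2.resize(s[230:380,330:530],(300,225))
cv2.imwrite('pics/c7.png',o)
E
```

```text
60 [ 300   56   36   86 1661] 2888 [[325, 56], [329, 59], [335, 74], [334, 141], [300, 141], [304, 61], [309, 56]]
[ 0.4269 -0.0463  1.5517 -0.0277] 0.16
[ 0.427  -0.039   1.5302  0.1442] 0.159
[ 0.4277 -0.0393  1.581   0.127 ] 0.16
80 [ 299   56   38   87 2912] 3258 [[335, 56], [335, 141], [301, 142], [299, 56]]
[ 0.427  -0.0468  1.5429 -0.0377] 0.235
[ 0.4277 -0.0386  1.5257  0.149 ] 0.215
[ 0.4271 -0.0382  1.527   0.1582] 0.216
100 [ 299   55   38   88 3043] 3309 [[334, 55], [335, 141], [300, 142], [299, 56]]
[ 0.427  -0.047   1.5424 -0.0424] 0.247
[ 0.4274 -0.0384  1.5129  0.1581] 0.224
[ 0.4255 -0.0372  1.5213  0.1874] 0.221
```

View pics/c7.png

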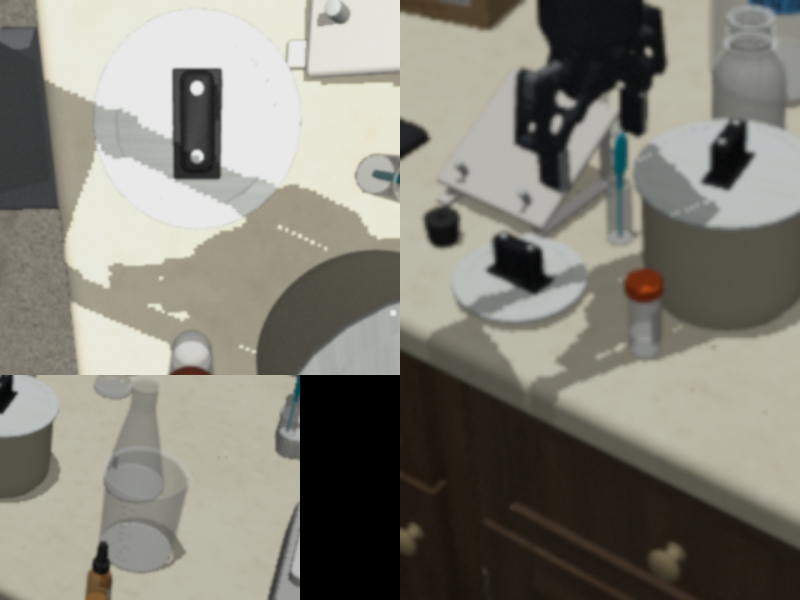

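The small lid lies flat on the worktop with its bar screws at raw (317.6,70) and (317.6,125). The large lid is seated. The open beaker stands in the lower-left crop, its mouth at raw (427,297). I'll look at the mouth from above before picking up the lid.

Emit:
apply_moves(
  steps=[0,-1,4,0,0,-3,8,0,1,-6,11.5,0,2,-10,12,0,3,-14,12,0,4,-18,12,0,5,-22,12,0,6,-25,12,0],
)

```text
clock: 15.4
position: [0.4846, -0.3822, 0.2711]
ee_rot: [-0.001, 0.718, 0.696, -0.0]
contact_force: [1.3, 1.2, 0.2]
width: 0.0852
gripper_force: 0.0
```

Emit:
apply_moves(
  steps=[0.7,-2,0,0,0.7,-2,0,0,0.7,-2,0,0,0.7,-2,0,0,0.7,-2,0,0,0.7,-2,0,0],
)

```text
clock: 15.9
position: [0.4913, -0.3993, 0.273]
ee_rot: [-0.0, 0.717, 0.697, 0.0]
contact_force: [-0.5, -0.2, 0.2]
width: 0.0854
gripper_force: 0.0
```

```bash
cat > bk.py <<'E'
from h import *
import pickle
from scipy.ndimage import map_coordinates,gaussian_filter
from scipy.optimize import minimize
def ringfit(img,c,ctr,z,rs,half=.012):
    g=gaussian_filter(cv2.cvtColor(cv2.imread('pics/raw_'+img),cv2.COLOR_BGR2GRAY).astype(float),1.0)
    gx=cv2.Sobel(g,-1,1,0);gy=cv2.Sobel(g,-1,0,1);M=np.minimum(np.hypot(gx,gy),60)
    th=np.radians(np.arange(0,360,3))
    def sc(x,y,r):
        P=np.array([proj(c,(x+r*np.cos(t),y+r*np.sin(t),z)) for t in th]);return map_coordinates(M,[P[:,1],P[:,0]],order=1).mean()
    out={}
    for r in rs:
        G=[(sc(ctr[0]+a,ctr[1]+b,r),ctr[0]+a,ctr[1]+b) for a in np.arange(-half,half+.0001,.001) for b in np.arange(-half,half+.0001,.001)]
        best=max(G);print(img,'r',round(r,4),'score %.1f at %.4f %.4f'%best)
E
python3 - <<'E'
from bk import *
x=get_state();print(x['clock'],x['position'],x['ee_rot'])
get_image('wrist')
c=calibration('wrist');pickle.dump(c,open('w8.pkl','wb'));snap("wrist","w8.png")
c7=pickle.load(open('w6.pkl','rb'));print('small bar',atz(c7,317.6,97.6,.049),atz(c7,317.6,70.4,.049),atz(c7,317.6,124.8,.049))
s=calibration('scene');print('scene ctr',atz(s,427.3,296.7,.123))
ringfit('w8.png',c,(.489,-.403),.123,np.arange(.041,.0521,.001))
ringfit('s7.png',s,(.489,-.403),.123,np.arange(.041,.0521,.001))
E
```

```text
15.9 [ 0.49131166 -0.39931492  0.27300422] [-2.12351316e-04  7.17340925e-01  6.96722276e-01  1.46110220e-04]
small bar [ 0.42686686 -0.04375635  0.049     ] [ 0.42729543 -0.02917887  0.049     ] [ 0.42642111 -0.05891798  0.049     ]
scene ctr [ 0.48474225 -0.40773088  0.123     ]
w8.png r 0.041 score 29.6 at 0.4920 -0.4110
w8.png r 0.042 score 31.7 at 0.4920 -0.4100
w8.png r 0.043 score 36.0 at 0.4910 -0.4080
w8.png r 0.044 score 45.6 at 0.4910 -0.4050
w8.png r 0.045 score 49.5 at 0.4910 -0.4060
w8.png r 0.046 score 46.9 at 0.4920 -0.4030
w8.png r 0.047 score 51.2 at 0.4930 -0.4040
w8.png r 0.048 score 45.4 at 0.4930 -0.4050
w8.png r 0.049 score 36.9 at 0.4950 -0.4020
w8.png r 0.05 score 37.5 at 0.4950 -0.4000
w8.png r 0.051 score 37.9 at 0.4960 -0.4000
w8.png r 0.052 score 35.7 at 0.4980 -0.4010
s7.png r 0.041 score 33.5 at 0.4880 -0.4120
s7.png r 0.042 score 35.2 at 0.4880 -0.4110
s7.png r 0.043 score 36.5 at 0.4880 -0.4100
s7.png r 0.044 score 40.1 at 0.4860 -0.4060
s7.png r 0.045 score 43.9 at 0.4860 -0.4060
s7.png r 0.046 score 46.1 at 0.4860 -0.4060
s7.png r 0.047 score 46.4 at 0.4850 -0.4050
s7.png r 0.048 score 44.8 at 0.4840 -0.4060
s7.png r 0.049 score 43.3 at 0.4830 -0.4070
s7.png r 0.05 score 42.1 at 0.4810 -0.4080
s7.png r 0.051 score 39.9 at 0.4790 -0.4090
s7.png r 0.052 score 37.9 at 0.4780 -0.4090
```

Emit:
apply_moves(
  steps=[-0.4,2,0,0,-1,5.5,0,0,-1.8,9.5,0,0,-2.5,13.5,0,0,-3.3,17.5,0,0,-4,21.5,0,0,-4.7,25.5,0,0,-5.4,29,0,0],
)

```text
clock: 16.67
position: [0.4361, -0.1082, 0.2733]
ee_rot: [0.0, 0.718, 0.696, 0.001]
contact_force: [0.8, 1.2, 0.0]
width: 0.0855
gripper_force: 0.0
```

Emit:
apply_moves(
  steps=[-0.6,3,-2,0,-1.1,5.5,-5,0,-1.2,6.5,-9,0,-1.2,6.5,-13,0,-1.2,6.5,-16,0,-1.2,6.5,-16,0,-1.2,6.5,-16,0,-1.2,6.5,-16,0],
)

```text
clock: 17.33
position: [0.4268, -0.0464, 0.1146]
ee_rot: [0.001, 0.718, 0.696, 0.001]
contact_force: [0.3, 0.5, 0.4]
width: 0.0857
gripper_force: 0.0
```

```bash
python3 - <<'E'
from h import *
x=get_state();print(x['clock'],x['position'],x['ee_rot'],x['qd'].round(3))
E
```

```text
17.3333 [ 0.42684198 -0.04636537  0.11456239] [0.00147451 0.71785903 0.69618639 0.0008635 ] [-0.004 -0.014 -0.025  0.001 -0.005 -0.   ]
```

Emit:
apply_moves(
  steps=[-0.1,0.2,-3,0,-0.1,0.2,-6,0,-0.1,0.2,-8,0,-0.1,0.2,-9,0,-0.1,0.2,-9.3,0,-0.1,0.2,-9.3,0,-0.1,0.2,-9.3,0],
)

```text
clock: 17.92
position: [0.4263, -0.0446, 0.0214]
ee_rot: [0.002, 0.718, 0.696, 0.001]
contact_force: [0.5, 0.3, 0.4]
width: 0.0853
gripper_force: 0.0
```

Emit:
apply_moves(
  steps=[0,0,0,0,0,0,0,0,0,0,0,0,0,0,0,0,0,0,0,0,0,0,0,0,0,0,0,0,0,0,0,0],
  jaw=255,
  newtons=60,
)

```text
clock: 18.58
position: [0.4249, -0.0441, 0.0202]
ee_rot: [0.0, 0.718, 0.696, 0.0]
contact_force: [-0.0, 0.4, 5.6]
width: 0.0151
gripper_force: 59.4
```

Emit:
apply_moves(
  steps=[0,0,0.5,0,0,0,1.5,0,0,0,4,0,0,0,7.5,0,0,0,11.5,0,0,0,15.5,0,0,0,19,0,0,0,21,0],
)

```text
clock: 19.25
position: [0.4253, -0.0442, 0.2338]
ee_rot: [0.002, 0.718, 0.696, 0.001]
contact_force: [0.0, -0.2, -2.5]
width: 0.0153
gripper_force: 58.8
```

Emit:
apply_moves(
  steps=[0.3,-1.5,0,0,0.8,-4.5,0,0,1.4,-8,0,0,2.1,-12,0,0,2.8,-16,0,0,3.5,-20,0,0,4.2,-24,0,0,4.9,-28,0,0],
)

```text
clock: 19.92
position: [0.4727, -0.3254, 0.2292]
ee_rot: [-0.001, 0.718, 0.696, 0.0]
contact_force: [0.9, 0.8, -0.7]
width: 0.0152
gripper_force: 58.9
```

Emit:
apply_moves(
  steps=[0.6,-3,0,0,1.1,-6,0,0,1.5,-8,-1,0,1.5,-8.1,-3,0,1.5,-8.1,-4.5,0,1.5,-8.1,-5.5,0,1.5,-8.1,-5.5,0,1.5,-8.1,-5.5,0],
)

```text
clock: 20.58
position: [0.488, -0.4044, 0.1743]
ee_rot: [-0.001, 0.718, 0.696, 0.0]
contact_force: [0.2, 0.2, -1.2]
width: 0.0151
gripper_force: 58.8
```

```bash
python3 - <<'E'
from bk import *
get_image('wrist')
x=get_state();print(x['clock'],x['position'],x['ee_rot'],x['contact_force'],x['qd'].round(3))
snap('scene','s9.png');s=calibration('scene')
zt=x['position'][2]-.0202+.013
ringfit('s9.png',s,(.489,-.403),zt,np.arange(.054,.0581,.001))
E
```

```text
20.6333 [ 0.48856022 -0.40480319  0.17531026] [2.33088771e-04 7.17721539e-01 6.96330192e-01 4.11282975e-05] [ 0.8047535  -0.56999358 -2.1689094 ] [ 0.003 -0.013 -0.02   0.001 -0.002 -0.001]
s9.png r 0.054 score 46.7 at 0.4870 -0.4030
s9.png r 0.055 score 46.8 at 0.4890 -0.4030
s9.png r 0.056 score 46.2 at 0.4890 -0.4040
s9.png r 0.057 score 46.3 at 0.4830 -0.4040
s9.png r 0.058 score 45.0 at 0.4840 -0.4040
```

Emit:
apply_moves(
  steps=[0,-0.05,-1,0,0,-0.05,-2,0,0,-0.05,-2.7,0,0,-0.05,-3.1,0,0,-0.05,-3.3,0,0,-0.05,-3.5,0,0,-0.05,-3.5,0,0,-0.05,-3.5,0],
)

```text
clock: 21.35
position: [0.4885, -0.4056, 0.1399]
ee_rot: [0.0, 0.718, 0.696, 0.0]
contact_force: [0.5, 1.0, -1.5]
width: 0.0151
gripper_force: 58.8
```

Emit:
apply_moves(
  steps=[0,0,-0.1,0,0,0,-0.2,0,0,0,-0.3,0,0,0,-0.4,0,0,0,-0.4,0,0,0,-0.4,0],
)

```text
clock: 21.85
position: [0.4883, -0.4054, 0.1358]
ee_rot: [-0.0, 0.718, 0.696, 0.0]
contact_force: [0.6, 0.6, -1.2]
width: 0.0152
gripper_force: 58.8
```

Emit:
apply_moves(
  steps=[0,0,-0.05,0,0,0,-0.1,0,0,0,-0.13,0,0,0,-0.13,0,0,0,-0.13,0],
)

```text
clock: 22.27
position: [0.4884, -0.4056, 0.1355]
ee_rot: [0.001, 0.718, 0.696, -0.0]
contact_force: [-1.1, 1.6, 5.5]
width: 0.0152
gripper_force: 59.8
```

Contact comes at the seated height, so I release and retreat clear.

Emit:
apply_moves(
  steps=[0,0,0.05,0,0,0,0.05,0,0,0,0.05,0,0,0,0.05,0,0,0,0.05,0,0,0,0.05,0],
  jaw=0,
)

```text
clock: 22.77
position: [0.4884, -0.4055, 0.1348]
ee_rot: [-0.0, 0.718, 0.696, 0.0]
contact_force: [-0.5, 0.3, 0.7]
width: 0.0845
gripper_force: 0.0
```

Emit:
apply_moves(
  steps=[0,0,1.5,0,0,0,4,0,0,0,7,0,0,0,10,0,0,0,13,0,0,0,13,0,0,0,13,0,0,0,13,0],
)

```text
clock: 23.43
position: [0.4881, -0.4051, 0.2644]
ee_rot: [-0.0, 0.718, 0.696, 0.0]
contact_force: [-0.1, 0.2, -0.8]
width: 0.0852
gripper_force: 0.0
```

```bash
python3 - <<'E'
from bk import *
x=get_state();print(x['clock'],x['position'],x['contact_force'],x['width'])
get_image('wrist');c=calibration('wrist');snap('wrist','w10.png');snap('scene','s10.png');s=calibration('scene')
for z in (.118,.128,.138): print(z);ringfit('w10.png',c,(.4895,-.405),z,[.055,.056,.057],.006)
ringfit('s10.png',s,(.489,-.405),.128,[.055,.056,.057],.008)
ringfit('s10.png',s,(.527,-.182),.117,[.075,.076,.077],.008)
E
```

```text
23.4333 [ 0.48805664 -0.40514098  0.26442179] [-0.08587641  0.15890879 -0.80494647] 0.0852040987230534
0.118
w10.png r 0.055 score 30.0 at 0.4905 -0.4070
w10.png r 0.056 score 42.4 at 0.4895 -0.4080
w10.png r 0.057 score 47.1 at 0.4885 -0.4090
0.128
w10.png r 0.055 score 47.2 at 0.4885 -0.4060
w10.png r 0.056 score 44.4 at 0.4885 -0.4050
w10.png r 0.057 score 32.6 at 0.4905 -0.4020
0.138
w10.png r 0.055 score 32.4 at 0.4865 -0.4030
w10.png r 0.056 score 29.2 at 0.4855 -0.4030
w10.png r 0.057 score 26.7 at 0.4845 -0.4040
s10.png r 0.055 score 52.4 at 0.4900 -0.4030
s10.png r 0.056 score 51.9 at 0.4910 -0.4030
s10.png r 0.057 score 48.9 at 0.4910 -0.4030
s10.png r 0.075 score 44.6 at 0.5250 -0.1790
s10.png r 0.076 score 44.7 at 0.5220 -0.1790
s10.png r 0.077 score 44.7 at 0.5210 -0.1790
```

The small lid's ring fits a level disc at z≈0.127 and centred, so it is seated. Both lids are down and the gripper is clear, so I sign off.

```bash
python3 -c "
from rig import *
print(sign_off())"
```

```text
the job is handed in; nothing more can be done
None
```

Both lids are on their own vessels, the large one on the bowl and the small one on the beaker, each appearing seated and level. I saw no sign of anything being knocked, and I handed the job in at about 23.5 s; no verdict was reported.

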